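# Load a board onto the inspection slide and bring it under the microscope

## Task

Draw the empty carriage of the inspection slide all the way back to its loading stop, lift the tallest of the three circuit boards upward out of the rack and lower it (never drop it) upright into the carriage's slot there, fully down. Then slide the loaded carriage along until the middle of the board stands centred under the microscope's lens, to within about 6 mm, and let go. Keep the board upright, do not bump the microscope, and leave the other boards and everything else on the bench where they are.

Things in the scene. Friction and masses are not known exactly. Their poses are not given: they have to be found in the camera images.
- slide_base: fixed base of the slide: black plate with white top, 12 mm thick, two steel rods, end blocks 39 mm tall. Origin on the table under the carriage slot's middle when the carriage is at the loading stop; the plate spans -55 to +120 mm in its x and -115 to +345 mm in its y. Its y axis is the travel, from the loading stop towards the microscope
- carriage (a joint): travel of the aluminium carriage along the slide base's +y, m: 0 = against the loading stop, 0.26 = far end; it stays where it is left, with about 2.5 N of friction. It starts somewhere along the rail, empty
- nest (a point): middle of the floor of the carriage's slot, 34 mm above the table; axes as the slide base. The slot runs along y: 116 mm long and 8 mm wide inside, walls 26 mm high with flared lips up to 39 mm above the floor that open to about 23 mm wide and 131 mm long. The carriage plate is 86 x 150 mm
- handle (a point): centre of the top of the carriage's handle, an upright black block 20 mm (x) by 30 mm (y), its top 90 mm and its foot 34 mm above the table, on an arm that reaches out of the carriage's side; it sits 135 mm to -x and 62 mm to -y of the slot's middle, axes as the slide base
- microscope: fixed microscope on a steel pillar (28 mm diameter, 440 mm tall) that stands 95 mm to +x of the lens axis; head with black ring light 84 mm in diameter hanging over the slide, 197 to 417 mm above the table. Origin on the table straight below the lens; axes as the slide base. Its place along the slide varies
- lens (a point): centre of the lens, on the head's underside, 197 mm above the table; axes as the slide base
- rack: fixed black rack, 125 (x) x 132 (y) x 40 mm, with three slots along its y axis, at x = -36, 0 and +36 mm; slot floor 10 mm above the table, each slot 116 mm long, 8 mm wide, 30 mm deep. Origin at the centre of its underside. Which board is in which slot varies
- tall_board: the tallest circuit board: green, 118 mm tall (z), 110 mm wide (y), 5 mm thick (x), with a black bar 10 mm thick, 16 mm tall and 110 mm wide along its top edge, about 0.14 kg. Origin at the middle of its lower edge; it stands upright in one of the rack's slots. Either face may face either way in the carriage
- tall_board_top (a point): middle of the top face of the tall board's bar, 118 mm above its lower edge; axes as the board
- short_board1: one of two other circuit boards in the rack, same make as the tall one but only 70 mm tall; origin at the middle of its lower edge
- short_board2: the second 70 mm tall board in the rack; origin at the middle of its lower edge
- film_roll: roll of brownish amber film standing on end, 60 mm diameter, 115 mm tall, just off the loading end of the slide; origin at the centre of its underside
- tape_roll: roll of masking tape lying flat in front of the slide, 96 mm diameter, 24 mm tall; origin at the centre of its underside
- flux_bottle: white bottle, 48 mm diameter, 130 mm tall, standing left of the slide's front; origin at the centre of its underside
- parts_box: open parts box with one divider, 110 x 150 x 50 mm, on the left; origin at the centre of its underside
- scissors: scissors lying flat on the far right, about 180 mm long; origin at the pivot, on the table
- screwdriver: screwdriver lying on the table between the robot and the rack, 170 mm long; origin near its middle

How it is judged:
By the outcome, as a careful person would: the job done as asked, in the order asked, and still so for the second after the job is handed in, with the robot touching nothing.
It also fails if it takes over 61 s, if anything falls off the work surface, if the arm or the gripper's body presses on something with over 40 N, if the wrist force passes 120 N, or if a joint passes its speed limit or range.

## Robot

A 6-joint arm with a two-finger parallel gripper is mounted at the origin on the work surface. World frame = base frame: x ahead of the robot, y to its left, z up, the work surface at z = 0. Lengths are in m, angles in rad, forces in N, time in s.
With the tool pointing down it reaches from about 0.275 to 0.875 m from the base axis. Payload 12.5 kg.
Tool frame: the origin (TCP) lies at the very end of the fingers, on their centre line; the grasp point (between the pads) lies 19 mm behind it; x points along the fingers, y is the direction in which the jaws open and shut, and the axes are right-handed (so a half turn about x gives the same grasp; the last joint's range is limited). The gripper opens to 85 mm and grips with 20 to 120 N. Pads are 22 mm wide; open, the fingers measure 114 mm over their backs; the gripper's body (76 mm by 85 mm) begins 54 mm behind the grasp point. The pads swing forward as they close: fully open they stand 13 mm farther back than shut.
Start: joints at [-1.258, 0.351, 1.652, -0, 1.139, -0.085], TCP at [0.213, -0.507, 0.231] pointing down, gripper open.
Joint ranges: [-2.75, 2.75], [-0.79, 2.1], [0.01, 2.65], [-1.57, 4.71], [0.07, 3.14], [-2.87, 2.87]. Speed limits (rad/s): [2.22, 2.22, 2.79, 3.14, 3.14, 3.14].

## Interface

Orientations are given as a 3x3 rotation matrix whose columns are the frame's x, y, z axes.
In Python, from bench import manip gives the robot as it stands. Calls block until the motion is done:
- manip.move_ptp(position, orientation): joint-space move of the TCP to a pose.
- manip.move_l(position, attitude=None, max_speed=0.15): straight line of the TCP; attitude=None keeps the orientation; max_speed is the mean speed in m/s.
- manip.move_j(angles): joint-space move.
- manip.set_gripper(opening, effort=None): opening from 0.0 (shut) to 1.0 (fully open); effort is the grip in N (None keeps the last); returns when the fingers have stopped.
- manip.dwell(seconds).
- manip.inverse_kinematics(position, orientation): joint angles nearest the present ones, or None.
- manip.grab_frame(name): name is "side" or "top" or "wrist"; returns (picture, depth): 480x640x3 uint8, red, green, blue; 480x640 float32, m along the optical axis (not along the pixel's ray), 0 where there is no reading.
- manip.get_calibration(name): a dict with "camera_matrix" (3x3 intrinsics, pixels), "R" (3x3) and "t" (3): a world point X has camera coordinates R X + t. Camera axes: x right, y down, z forward; pixel columns grow to the right and rows downward; lengths in m; the calibration is good to about 2 mm. A picture is of the moment at which its call begins: read the wrist's pose just before it. get_calibration takes no time and is no camera call; for the wrist camera it gives the pose at the moment of the call.
A pose or a line that the arm cannot do raises manip.Unreachable and nothing moves.
- manip.sign_off(): hands the job in, once; it reports no verdict.
Trained networks look in the newest picture that a camera, given by its name, has taken for a name from the list of things; names that differ only in an ending like _2 or _b are one class to them, and where a whole thing is asked for, a point or a joint stands for the part that bears it (a point fixed in the world has none). Each returns a list of dicts, best first, with "confidence" (0 to 1); they miss things now and then, are a little off and sometimes report something else, mostly with a low value. They report only what shows in the picture. A call takes as long as a camera call.
- manip.look_for(camera, name): "at" ([x, y, z] in m, in world coordinates, good to about 4 mm: the middle of the surface that is visible of it).
Readings, each from a call of its own:
- manip.current_time(): time.
- manip.current_qpos(): joint angles.
- manip.current_joint_vel(): joint speeds.
- manip.current_joint_torque(): joint torques, N m.
- manip.current_ee_pos(): TCP position.
- manip.current_tcp_rot(): TCP orientation.
- manip.current_force(): force on the tool from outside, world axes, zero at the start.
- manip.current_ft_torque(): the same for the moment, N m.
- manip.current_grip_width(): opening from 0.0 (shut) to 1.0 (fully open).
Only numpy, scipy, OpenCV 4.12 (cv2) and the standard library are available. Lean on these libraries where they do the work, as an engineer would, in place of code of your own. Each camera call takes 0.05 s, during which the arm holds its last target. There are 200 camera calls.

## Working session

There is one attempt and no reset: what is moved stays moved. The work goes in short steps, each a Python script; the robot and the scene stay as the last script left them, time stands still between calls to the robot, and variables do not carry over. Pictures are saved under pics/ and viewed, about 8 in all and at most 12, crops included, and the job is handed in when it is done.

```bash
mkdir -p pics; ls; python3 - <<'E'
from bench import manip
import cv2,numpy as np
ims=[]
for c in ["top","side"]:
    p,d=manip.grab_frame(c); np.savez(f"{c}0.npz",p=p,d=d,**manip.get_calibration(c))
    cv2.imwrite(f"pics/{c}0.png",p[:,:,::-1])
    for n in ["slide_base","carriage","handle","nest","microscope","lens","rack","tall_board","tall_board_top","short_board1","film_roll","flux_bottle"]:
        try: print(c,n,[(np.round(r["at"],3).tolist(),round(r["confidence"],2)) for r in manip.look_for(c,n)[:3]])
        except Exception as e: print(c,n,e)
    k=manip.get_calibration(c); print(c,-k["R"].T@k["t"])
print(manip.current_time())
E
```

```text
pics
top slide_base [([0.576, 0.108, 0.012], 0.98), ([0.401, 0.3, 0.088], 0.74), ([0.448, -0.385, 0.075], 0.38)]
top carriage [([0.548, 0.098, 0.034], 0.85), ([0.454, -0.314, 0.099], 0.71)]
top handle [([0.555, 0.094, 0.033], 0.62)]
top nest [([0.551, 0.094, 0.038], 0.82)]
top microscope [([0.6, 0.237, 0.326], 0.74)]
top lens [([0.595, 0.231, 0.324], 0.96), ([0.449, -0.387, 0.072], 0.34)]
top rack [([0.436, -0.307, 0.023], 0.86)]
top tall_board [([0.455, -0.312, 0.099], 0.56)]
top tall_board_top [([0.449, -0.313, 0.098], 0.63)]
top short_board1 [([0.443, -0.353, 0.078], 0.75), ([0.449, -0.385, 0.071], 0.61)]
top film_roll [([0.661, -0.104, 0.115], 0.79)]
top flux_bottle [([0.401, 0.298, 0.089], 0.77)]
top [0.3563775  0.06475679 1.23399998]
side slide_base [([0.57, 0.084, 0.015], 0.73), ([0.45, 0.511, 0.028], 0.39)]
side carriage [([0.589, 0.224, 0.308], 0.5)]
side handle [([0.549, 0.075, 0.035], 0.86)]
side nest [([0.548, 0.069, 0.033], 0.91), ([0.57, 0.085, 0.013], 0.62)]
side microscope [([0.587, 0.221, 0.309], 0.64)]
side lens [([0.586, 0.221, 0.307], 0.89)]
side rack [([0.447, -0.399, 0.017], 0.95)]
side tall_board [([0.453, -0.32, 0.087], 0.74)]
side tall_board_top [([0.452, -0.318, 0.092], 0.77), ([0.571, 0.085, 0.015], 0.6)]
side short_board1 [([0.447, -0.353, 0.069], 0.78), ([0.446, -0.394, 0.072], 0.71), ([0.57, 0.085, 0.014], 0.16)]
side film_roll [([0.668, -0.128, 0.086], 0.95)]
side flux_bottle [([0.412, 0.293, 0.066], 0.78)]
side [ 0.40418432 -0.96071378  0.97414415]
1.3
```

View pics/top0.png

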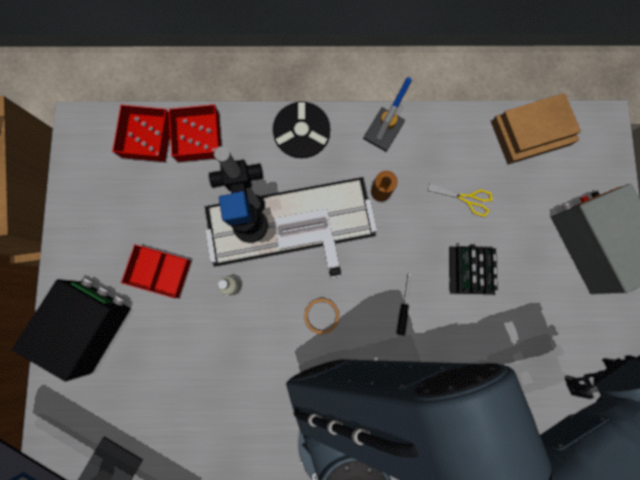

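View pics/side0.png

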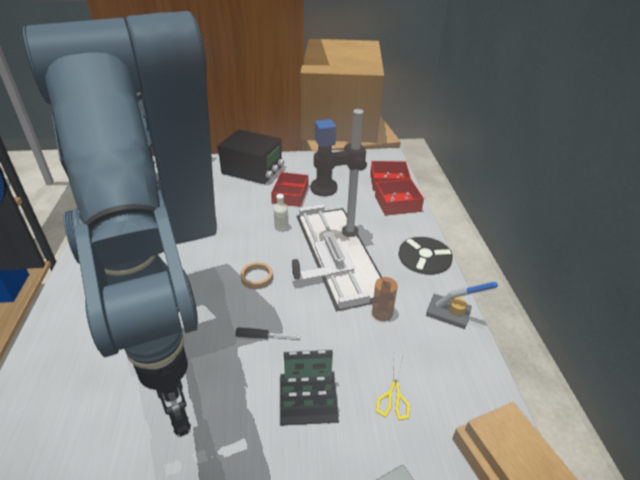

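The top view (up = +x, left = +y) shows the slide tilted a little, with its loading stop at the right end by the film roll (385,185). The handle is at (335,270) and the microscope at about (240,215). The tall board is in the rack's left slot, near (457,270). The side view agrees. Next I'll fit the poses from depth.

```bash
cat > h.py <<'E'
import numpy as np,cv2
def cloud(d,K,R,t):
    v,u=np.mgrid[:480,:640]; z=d
    c=np.stack([(u-K[0,2])/K[0,0]*z,(v-K[1,2])/K[1,1]*z,z],-1)
    w=(c-t)@R; w[d<=0]=np.nan
    return w
def rect(P):
    (c,s,a)=cv2.minAreaRect((P[:,:2]*1000).astype(np.float32)); return np.round(c,1),np.round(s,1),round(a,2)
def biggest(m):
    n,l,s,_=cv2.connectedComponentsWithStats(m.astype(np.uint8)); return l==1+np.argmax(s[1:,4])
E
python3 - <<'E'
from h import *
f=np.load("top0.npz"); w=cloud(f["d"],f["camera_matrix"],f["R"],f["t"])
X,Y,Z=w[...,0],w[...,1],w[...,2]
def reg(x0,x1,y0,y1,z0,z1): return (X>x0)&(X<x1)&(Y>y0)&(Y<y1)&(Z>z0)&(Z<z1)
s=biggest(reg(.42,.78,-.09,.36,.006,.06)&~reg(.4,.51,-.09,.2,0.02,.2))
m=reg(.42,.78,-.09,.36,.008,.018); m=biggest(cv2.erode(m.astype(np.uint8),np.ones((2,2))))
print("slide",rect(w[s]),"plate",rect(w[m]))
h=reg(.38,.52,-.05,.15,.075,.1); print("handle",h.sum(),np.nanmean(w[h],0).round(4),rect(w[h]))
c=reg(.4,.75,-.09,.3,.052,.08);c=biggest(c); print("lips",c.sum(),np.nanmean(w[c],0).round(4),rect(w[c]))
b=biggest(reg(.35,.55,-.4,-.27,.1,.14)); print("tall",b.sum(),np.nanmean(w[b],0).round(4),rect(w[b]))
b=reg(.35,.55,-.45,-.27,.03,.05); print("rack",rect(w[b]))
b=biggest(reg(.5,.75,.1,.35,.28,.5)); print("head",rect(w[b]),np.nanmax(Z[b]))
b=reg(.5,.8,.1,.35,.425,.46); print("pillar",b.sum(),np.nanmean(w[b],0))
# table of raw corners
for u,v in [(207,205),(367,178),(376,235),(213,264),(335,270),(303,226),(222,155),(250,225)]: print((u,v),w[v,u].round(3))
p=f["p"][140:300,190:510]; cv2.imwrite("pics/crop.png",cv2.resize(p[:,:,::-1],(800,400),interpolation=cv2.INTER_CUBIC))
f=np.load("side0.npz"); w=cloud(f["d"],f["camera_matrix"],f["R"],f["t"]);X,Y,Z=w[...,0],w[...,1],w[...,2]
h=reg(.38,.52,-.05,.15,.085,.1); print("side handle",h.sum(),np.nanmean(w[h],0).round(4),rect(w[h]))
b=biggest(reg(.35,.55,-.4,-.27,.1,.14)); print("side tall",b.sum(),np.nanmean(w[b],0).round(4),rect(w[b]))
b=reg(.5,.8,.1,.35,.19,.235); print("ring",b.sum(),np.nanmean(w[b],0),rect(w[b]))
b=reg(.5,.8,.1,.35,.12,.19); print("pillar",b.sum(),np.nanmean(w[b],0),rect(w[b]))
E
```

```text
slide (array([585.4, 146.6]), array([188.8, 459.7]), 10.59) plate (array([647.3,  78. ]), array([ 81.6, 295.5]), 10.38)
handle 88 [0.442  0.0259 0.0899] (array([442.4,  26. ]), array([19.6, 29.4]), 11.55)
lips 461 [0.5654 0.1121 0.0679] (array([563.8, 111.5]), array([ 30.7, 137.1]), 10.35)
tall 302 [ 0.4515 -0.3179  0.1237] (array([ 452. , -319.1]), array([ 12.7, 109.9]), 88.3)
rack (array([ 449.3, -354.8]), array([ 93.3, 127.5]), 89.17)
head (array([584.6, 238.2]), array([153.2, 114.4]), 9.19) 0.4464570900418279
pillar 218 [0.63311742 0.24578917 0.4404007 ]
(207, 205) [0.638 0.387 0.001]
(367, 178) [ 0.716 -0.071  0.002]
(376, 235) [ 0.549 -0.092  0.007]
(213, 264) [0.469 0.361 0.011]
(335, 270) [0.445 0.027 0.093]
(303, 226) [0.569 0.111 0.046]
(222, 155) [0.632 0.247 0.443]
(250, 225) [0.522 0.212 0.32 ]
side handle 52 [0.4419 0.025  0.0893] (array([441.6,  27.2]), array([18.7, 32. ]), 9.7)
side tall 514 [ 0.4512 -0.3202  0.1191] (array([ 451.9, -318.6]), array([ 14.6, 108.1]), 87.93)
ring 468 [0.5621665  0.21680018 0.21544329] (array([573.7, 220.3]), array([ 72.6, 144.4]), 86.38)
pillar 159 [0.63236325 0.23847489 0.15573253] (array([632.4, 240.4]), array([23.4, 27.8]), 76.89)
```

View pics/crop.png

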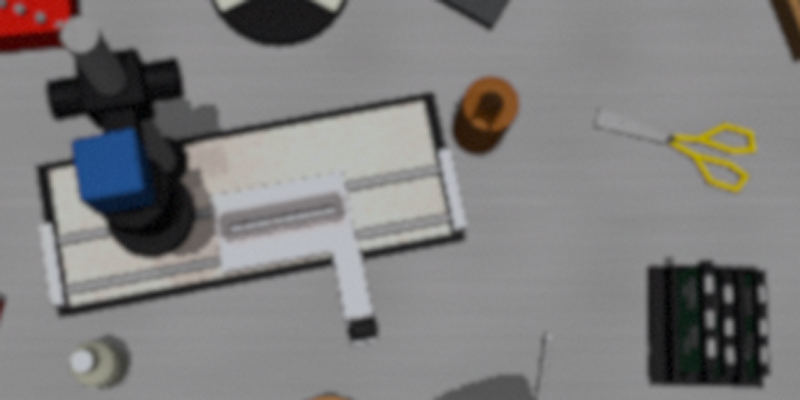

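Slide yaw is about 10.5°, the carriage is at about 0.084 m, and the lens works out at about 0.204 m of travel. I'll check the IK, then pull the carriage back.

```bash
cat >> h.py <<'E'
from bench import manip
TH=np.radians(10.45); XS=np.array([np.cos(TH),np.sin(TH),0]); YS=np.array([-np.sin(TH),np.cos(TH),0])
def Rt(deg):
    a=np.radians(deg); x=np.array([0,0,-1.]); y=np.array([np.cos(a),np.sin(a),0]); return np.c_[x,y,np.cross(x,y)]
def st(*a): print(*a,round(manip.current_time(),2),manip.current_ee_pos().round(4),manip.current_force().round(1),round(manip.current_grip_width(),3))
E
python3 - <<'E'
from h import *
hd=np.array([.442,.026,0])
P={"handle":hd,"hload":hd-.084*YS,"hlens":hd+.12*YS,"slot":np.array([.5793,.0289,0]),"board":np.array([.452,-.319,0])}
for n,z,a in [("handle",.055,100.5),("handle",.055,-79.5),("hload",.055,100.5),("hload",.055,-79.5),("hlens",.055,100.5),("hlens",.055,-79.5),("board",.101,88.5),("board",.101,-91.5),("slot",.3,10.5),("slot",.3,-169.5),("slot",.125,10.5)]:
    q=manip.inverse_kinematics(P[n]+[0,0,z],Rt(a)); print(n,a,None if q is None else np.round(q,2))
print(manip.current_tcp_rot().round(2))
R=Rt(-79.5)
R=Rt(100.5) if manip.inverse_kinematics(hd+[0,0,.055],R) is None else R
qa,qb=[manip.inverse_kinematics(hd+[0,0,.055],Rt(a)) for a in(100.5,-79.5)]
q0=np.array(manip.current_qpos())
best=min([(abs(np.array(q)-q0).max(),a) for q,a in((qa,100.5),(qb,-79.5)) if q is not None]); R=Rt(best[1]); print(best)
manip.move_ptp(hd+[0,0,.17],R); st("above")
p,d=manip.grab_frame("wrist"); np.savez("w0.npz",p=p,d=d,**manip.get_calibration("wrist")); cv2.imwrite("pics/w0.png",p[:,:,::-1])
f=np.load("w0.npz"); w=cloud(d,f["camera_matrix"],f["R"],f["t"]); h=(abs(w[...,0]-.442)<.05)&(abs(w[...,1]-.026)<.05)&(abs(w[...,2]-.09)<.006)
print(h.sum(),rect(w[h]))
E
```

```text
handle 100.5 [-0.05  0.45  2.05 -0.    0.63 -1.8 ]
handle -79.5 [-0.05  0.45  2.05 -0.    0.63  1.34]
hload 100.5 [-0.22  0.48  2.01 -0.    0.66 -1.98]
hload -79.5 [-0.22  0.48  2.01 -0.    0.66  1.16]
hlens 100.5 [ 0.23  0.46  2.05 -0.    0.64 -1.53]
hlens -79.5 [ 0.23  0.46  2.05 -0.    0.64  1.61]
board 88.5 [-0.7   0.52  1.75 -0.    0.87 -2.24]
board -91.5 [-0.7   0.52  1.75 -0.    0.87  0.9 ]
slot 10.5 [-0.03  0.35  1.48 -0.    1.31 -0.21]
slot -169.5 None
slot 10.5 [-0.03  0.53  1.66 -0.    0.95 -0.21]
[[-0.    0.39 -0.92]
 [ 0.   -0.92 -0.39]
 [-1.   -0.    0.  ]]
(np.float64(1.425694433030363), -79.5)
above 3.39 [0.4422 0.0255 0.1701] [ 0.5 -0.2  0.1] 0.999
1326 (array([443. ,  26.6]), array([19.6, 29.6]), 10.77)
```

View pics/w0.png

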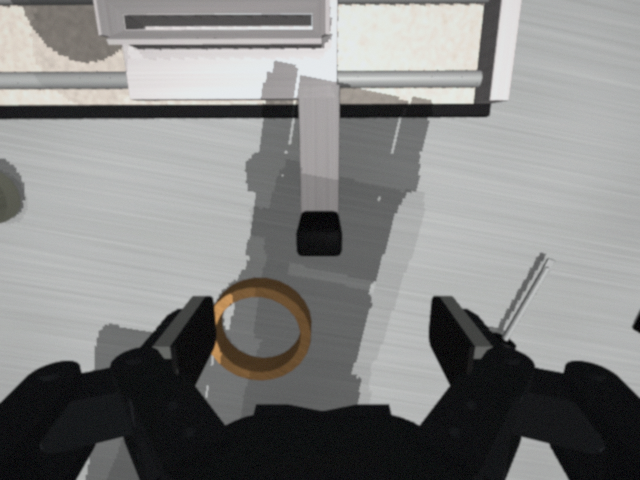

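The wrist view shows the handle (320,233) between the jaws, with the carriage and slot above it. The tape roll (260,330) is only 24 mm tall, so it stays below the fingers. I'll grip and pull back.

```bash
python3 - <<'E'
from h import *
hd=np.array([.443,.0266,.055]); 
manip.move_l(hd,max_speed=.15); manip.set_gripper(0.0,40); st("grip")
p0=np.array(manip.current_ee_pos())
manip.move_l(p0-.079*YS,max_speed=.1); st("pulled")
k=.079
while k<.1:
    k+=.0015; manip.move_l(p0-k*YS,max_speed=.05); F=manip.current_force()
    print(round(k,4),round(float(F@YS),1))
    if F@YS>10: break
st("stop")
manip.set_gripper(.75); st("open")
manip.move_l(p0-k*YS+[0,0,.1],max_speed=.25)
manip.move_l(p0-k*YS+[0,0,.2],max_speed=.25)
p,d=manip.grab_frame("wrist"); f=manip.get_calibration("wrist"); np.savez("w1.npz",p=p,d=d,**f); cv2.imwrite("pics/w1.png",p[:,:,::-1])
w=cloud(d,f["camera_matrix"],f["R"],f["t"]); 
h=biggest((abs(w[...,0]-.457)<.05)&(abs(w[...,1]+.057)<.05)&(abs(w[...,2]-.09)<.006)); print("handle",h.sum(),rect(w[h]))
h=biggest((abs(w[...,0]-.579)<.06)&(abs(w[...,1]-.029)<.1)&(abs(w[...,2]-.068)<.007)); print("lips",h.sum(),rect(w[h]))
st("end")
E
```

```text
grip 4.91 [0.4431 0.0266 0.0554] [-1.9  1.1  4.9] 0.345
pulled 5.85 [ 0.4577 -0.051   0.0554] [ 4.1 -1.1 -2.5] 0.343
0.0805 2.0
0.082 10.8
stop 6.35 [ 0.4581 -0.0529  0.0554] [ 5.4 12.  -0.2] 0.347
open 6.78 [ 0.4578 -0.0541  0.0553] [ 0.  -0.6 -0.7] 0.753
handle 733 (array([457.2, -53.8]), array([20.5, 29.1]), 10.72)
lips 4894 (array([578.6,  32.3]), array([ 30. , 137.6]), 10.47)
end 7.92 [ 0.4573 -0.0539  0.2537] [-0.5  0.1 -0.2] 0.748
```

View pics/w1.png

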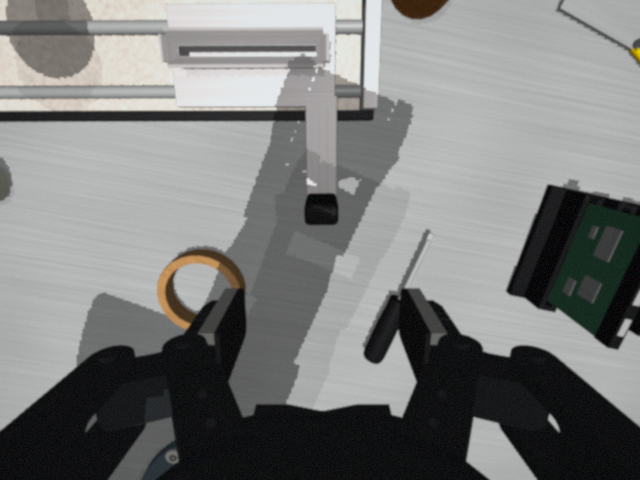

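The carriage came up against its stop: force rose to 10.8 N, against about 2.5 N of friction. The slot is now at (.5786,.0323), and the handle shows at (320,208). Next is the tall board, with its dark bar at (545,240).

```bash
python3 - <<'E'
from h import *
R=Rt(-91.5)
manip.move_ptp(np.array([.43,-.319,.25]),R); st("above")
p,d=manip.grab_frame("wrist"); f=manip.get_calibration("wrist"); np.savez("w2.npz",p=p,d=d,**f); cv2.imwrite("pics/w2.png",p[:,:,::-1])
w=cloud(d,f["camera_matrix"],f["R"],f["t"]); 
h=(abs(w[...,0]-.452)<.08)&(abs(w[...,1]+.319)<.03)&(abs(w[...,2]-.128)<.006); print("bar",h.sum(),np.nanmedian(w[h],0),rect(w[h]))
E
```

```text
above 8.97 [ 0.4302 -0.318   0.2496] [-1.4  0.2  0.8] 0.749
bar 2052 [ 0.45630453 -0.31881676  0.12910469] (array([ 451.9, -318.9]), array([  9.9, 109.8]), 88.27)
```

View pics/w2.png

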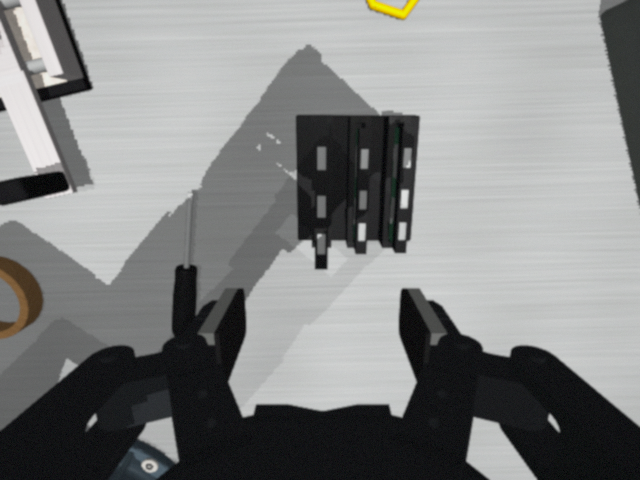

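The bar is at (320,200), clear on both sides. I'll grip, lift and carry it above the slot.

```bash
python3 - <<'E'
from h import *
R=Rt(-91.73); g=np.array([.4519,-.3189,.101])
manip.move_l(g+[0,0,.07],R,max_speed=.2); manip.move_l(g,max_speed=.12); st("down")
manip.set_gripper(0.0,60); st("grip")
p0=np.array(manip.current_ee_pos())
manip.move_l(p0+[0,0,.05],max_speed=.08); st("lift")
manip.move_l(p0+[0,0,.165],max_speed=.2); st("up")
print(manip.current_qpos().round(3))
manip.move_ptp(np.array([.5786,.0323,.27]),Rt(10.47)); st("over slot"); print(manip.current_qpos().round(3))
p,d=manip.grab_frame("wrist"); f=manip.get_calibration("wrist"); np.savez("w3.npz",p=p,d=d,**f); cv2.imwrite("pics/w3.png",p[:,:,::-1])
p2,d=manip.grab_frame("side"); np.savez("s3.npz",p=p2,d=d,**manip.get_calibration("side"))
cv2.imwrite("pics/c3.png",np.hstack([cv2.resize(p,(400,300)),cv2.resize(p2[120:390,230:500],(400,300))])[:,:,::-1])
E
```

```text
down 10.31 [ 0.4523 -0.3193  0.1019] [-0.2  0.   0.5] 0.752
grip 10.84 [ 0.4521 -0.319   0.1014] [-1.3  1.   5.4] 0.1
lift 11.62 [ 0.4519 -0.3188  0.1511] [-0.   0.2 -2.7] 0.104
up 12.35 [ 0.4516 -0.3186  0.265 ] [ 0.7  0.4 -1.7] 0.102
[-0.699  0.324  1.603 -0.     1.217  0.902]
over slot 13.74 [0.5785 0.0315 0.2696] [ 0.7 -0.7 -0.4] 0.105
[-0.026  0.369  1.527 -0.     1.246 -0.206]
```

View pics/c3.png

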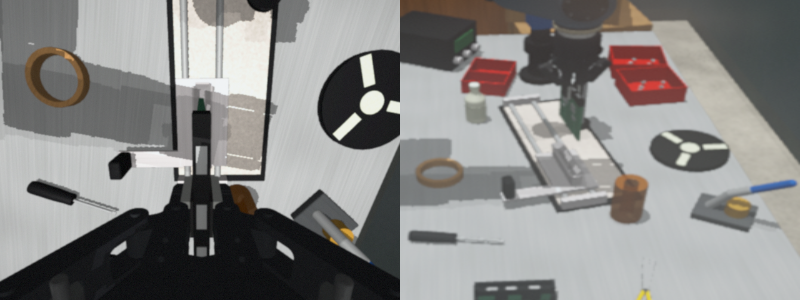

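The board is held upright, and its lower end lines up above the carriage slot in both views. I'll lower it with force checks.

```bash
python3 - <<'E'
from h import *
s=np.array([.5786,.0319,0])
manip.move_l(s+[0,0,.172],max_speed=.12); st("a")
for z in np.r_[np.arange(.164,.129,-.006),np.arange(.128,.118,-.001)]:
    manip.move_l(s+[0,0,z],max_speed=.05); F=manip.current_force(); T=manip.current_ft_torque()
    print(round(z,4),manip.current_ee_pos().round(4),F.round(1),T.round(2))
    if F[2]>9 or abs(F[:2]).max()>12: break
p2,d=manip.grab_frame("side"); cv2.imwrite("pics/s4.png",cv2.resize(p2[150:330,270:450],(600,600))[:,:,::-1])
st("end")
E
```

```text
a 14.81 [0.579  0.0319 0.1727] [ 0.4 -0.5 -1.5] 0.104
0.164 [0.5785 0.0319 0.1638] [-0.6  0.1 -1.3] [0.03 0.01 0.02]
0.158 [0.5784 0.0319 0.1576] [ 0.7 -0.7 -1.8] [-0.01  0.01  0.04]
0.152 [0.5785 0.0319 0.1516] [-0.1  0.5 -1.6] [-0.04  0.   -0.05]
0.146 [0.5785 0.0319 0.1457] [ 0.8 -0.4 -2.2] [ 0.04 -0.08  0.02]
0.14 [0.5785 0.0319 0.1396] [ 0.7 -0.2 -1.1] [ 0.04 -0.13 -0.01]
0.134 [0.5785 0.0319 0.1337] [ 1.1  0.1 -1.2] [ 0.   -0.13  0.02]
0.128 [0.5785 0.0319 0.1276] [-0.   0.7 -1.6] [ 0.05 -0.11  0.06]
0.127 [0.5786 0.0319 0.127 ] [-0.1 -0.7 -2.2] [ 0.02 -0.08  0.05]
0.126 [0.5786 0.0319 0.126 ] [-0.1  0.3 -0.7] [ 0.01 -0.06 -0.01]
0.125 [0.5789 0.0319 0.1254] [0.1 0.1 4.2] [-0.04  0.01 -0.01]
0.124 [0.5794 0.032  0.1254] [-2.   1.5 12.9] [ 0.05  0.38 -0.03]
end 17.77 [0.5794 0.032  0.1254] [-2.3  0.3 12.1] 0.104
```

View pics/s4.png

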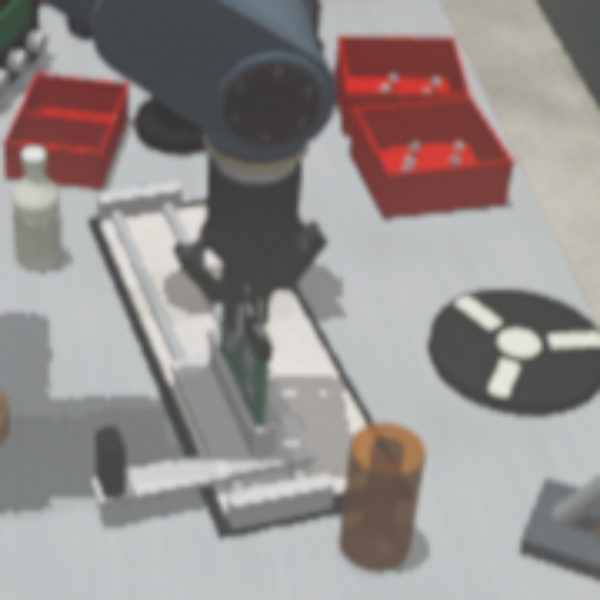

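It made contact at exactly the predicted floor height (TCP 0.1254), so the board is fully down. I'll release it and refine the lens position from the stored depth by fitting circles to the pillar and ring.

```bash
python3 - <<'E'
from h import *
from scipy.optimize import least_squares
manip.set_gripper(.4); st("rel")
p=np.array(manip.current_ee_pos()); manip.move_l(p+[0,0,.04],max_speed=.1); manip.move_l(p+[0,0,.16],max_speed=.25); st("up")
def fit(P,r,c0):
    f=lambda c:np.hypot(P[:,0]-c[0],P[:,1]-c[1])-r
    s=least_squares(f,c0,loss="soft_l1",f_scale=.002); return s.x,np.median(abs(s.fun)),len(P)
def pr(n,c,m,k): print(n,c.round(4),"along",round(float(c@YS[:2]),4),"across",round(float(c@XS[:2]),4),"res",round(m,4),k)
for c in ["top","side"]:
    f=np.load(c+"0.npz"); w=cloud(f["d"],f["camera_matrix"],f["R"],f["t"]).reshape(-1,3); w=w[~np.isnan(w[:,0])]
    L=np.array([.54,.2285]); Pl=L+.095*XS[:2]
    for z0,z1 in [(.1,.19),(.1,.435)]:
        m=(np.hypot(*(w[:,:2]-Pl).T)<.03)&(w[:,2]>z0)&(w[:,2]<z1)
        if m.sum()>15: pr(f"{c} pillar {z0}-{z1}",*fit(w[m],.014,Pl))
    m=(np.hypot(*(w[:,:2]-L).T)<.06)&(w[:,2]>.2)&(w[:,2]<.4)
    h=np.histogram(w[m][:,2],np.arange(.2,.42,.01)); print(h[0])
    for z0,z1 in [(.198,.212),(.2,.225)]:
        m=(np.hypot(*(w[:,:2]-L).T)<.065)&(w[:,2]>z0)&(w[:,2]<z1)
        if m.sum()>15: pr(f"{c} ring {z0}",*fit(w[m],.042,L))
    m=(np.hypot(*(w[:,:2]-Pl).T)<.03)&(abs(w[:,2]-.44)<.004)
    if m.sum()>15: print("top disk",rect(w[m]))
E
```

```text
rel 18.13 [0.5784 0.0319 0.1237] [-0.4  0.5  0.5] 0.402
up 19.32 [0.578  0.0319 0.2827] [0.7 0.1 0.4] 0.402
top pillar 0.1-0.19 [0.6352 0.2467] along 0.1274 across 0.6695 res 0.0003 79
top pillar 0.1-0.435 [0.6338 0.2463] along 0.1273 across 0.6679 res 0.0026 780
[ 20 329  80  14   8   0   0   0  11  33  34 264  42   5   0   0  29  42
  42  48   0]
top ring 0.198 [0.5421 0.2293] along 0.1272 across 0.5747 res 0.0003 27
top ring 0.2 [0.5489 0.2352] along 0.1318 across 0.5824 res 0.0048 418
top disk (array([634.5, 247. ]), array([26.7, 27.7]), 86.08)
side pillar 0.1-0.19 [0.6342 0.2491] along 0.13 across 0.6688 res 0.0013 205
side pillar 0.1-0.435 [0.6337 0.2481] along 0.129 across 0.6682 res 0.0019 936
[ 65 210  59  43  41  51  50  33  53  87 103 199  49  42  42  23  68  70
  64  65   0]
side ring 0.198 [0.5415 0.232 ] along 0.1299 across 0.5746 res 0.0012 91
side ring 0.2 [0.5419 0.2349] along 0.1327 across 0.5755 res 0.0041 308
top disk (array([633.3, 247.4]), array([26.2, 26.7]), 0.92)
```

Both cameras put the lens at along = 0.127–0.130, so the travel needed is about 0.202 m. I'll use the grasp with the wrist camera facing away from the board and microscope, slide to 0.200, then check both in the same images.

```bash
python3 - <<'E'
from h import *
h=np.array([.4572,-.0538,0]); R=Rt(100.5)
manip.move_ptp(h+[0,0,.22],R); st("above handle")
k=manip.get_calibration("wrist"); print("cam off",(-k["R"].T@k["t"]-manip.current_ee_pos()).round(3))
manip.set_gripper(.75)
manip.move_l(h+[0,0,.055],max_speed=.15); manip.set_gripper(0.0,40); st("grip")
p0=np.array(manip.current_ee_pos())
manip.move_l(p0+.2*YS,max_speed=.07); st("slid"); print(manip.current_qpos().round(2))
for c in ["side","top"]:
    p,d=manip.grab_frame(c); np.savez(c+"5.npz",p=p,d=d,**manip.get_calibration(c))
    w=cloud(d,*[manip.get_calibration(c)[k] for k in("camera_matrix","R","t")])
    a=w@YS; x=w@XS; b=(abs(x-.5747)<.012)&(abs(a-.128)<.075)&(w[...,2]>.085)&(w[...,2]<.158)
    print(c,b.sum(), "board along", np.nanpercentile(a[b],[0,2,50,98,100]).round(4), "z",np.nanpercentile(w[...,2][b],[2,98]).round(3))
    cv2.imwrite(f"pics/{c}5.png",p[:,:,::-1])
p=cv2.imread("pics/side5.png")[110:320,220:430]; cv2.imwrite("pics/s5.png",cv2.resize(p,(600,600),interpolation=cv2.INTER_CUBIC))
E
```

```text
above handle 20.87 [ 0.4573 -0.0537  0.2198] [-0.2 -0.2 -0.5] 0.394
cam off [-0.071 -0.014  0.143]
grip 22.92 [ 0.4573 -0.0531  0.0557] [-2.4  8.4  9.7] 0.346
slid 25.93 [0.4203 0.1435 0.0557] [-5.4 -1.4  4.8] 0.347
[ 0.22  0.45  2.05 -0.    0.64 -1.53]
side 244 board along [0.0672 0.0704 0.1131 0.1778 0.1841] z [0.086 0.155]
top 93 board along [0.0696 0.0697 0.0834 0.179  0.1797] z [0.088 0.156]
```

View pics/s5.png

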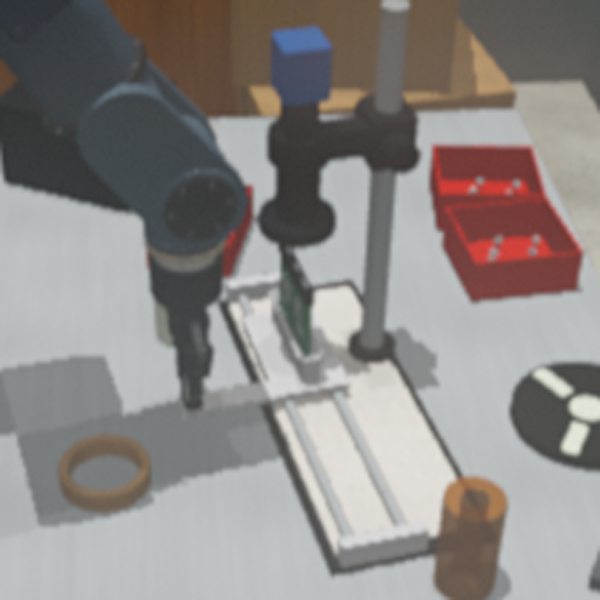

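The board stands upright under the head. Its edges at 0.070 and 0.180 put its middle at 0.125, against the lens at 0.127–0.130. I'll move it 3 mm further, let go, retreat and check.

```bash
python3 - <<'E'
from h import *
p0=np.array([.4573,-.0531,.0557])
manip.move_l(p0+.2032*YS,max_speed=.02); manip.dwell(.2); st("adj")
manip.set_gripper(.75); st("open")
p=np.array(manip.current_ee_pos()); manip.move_l(p+[0,0,.07],max_speed=.12); manip.move_l(p+[-.06,-.2,.15],max_speed=.25); st("away")
manip.move_ptp(np.array([.28,-.3,.25]),Rt(60)); st("clear")
for c in ["side","top"]:
    q,d=manip.grab_frame(c); K=manip.get_calibration(c)
    w=cloud(d,*[K[k] for k in("camera_matrix","R","t")]); a=w@YS; x=w@XS; z=w[...,2]
    b=(abs(x-.5747)<.012)&(abs(a-.128)<.075)&(z>.085)&(z<.158)
    print(c,b.sum(),"board along",np.nanpercentile(a[b],[0,2,98,100]).round(4),"zmax",np.nanpercentile(z[b],98).round(3))
    hh=(abs(x-.44)<.03)&(abs(a-.065)<.04)&(abs(z-.09)<.008); print(" handle along",np.nanmean(a[hh]).round(4),"-> slot",(np.nanmean(a[hh])+.062).round(4))
    for n in ["tall_board","film_roll","short_board1"]: print(n,[(np.round(r["at"],3).tolist(),round(r["confidence"],2)) for r in manip.look_for(c,n)[:2]])
    cv2.imwrite(f"pics/{c}6.png",q[:,:,::-1])
t=cv2.imread("pics/top6.png")[80:330,110:520]; s=cv2.imread("pics/side6.png")[100:440,200:460]
cv2.imwrite("pics/f6.png",np.hstack([cv2.resize(t,(480,400)),cv2.resize(s,(306,400))]))
E
```

```text
adj 26.54 [0.4196 0.1468 0.0557] [-5.8  0.   3.2] 0.35
open 26.97 [0.4206 0.1468 0.0558] [-0.6  0.8 -0.4] 0.749
away 28.74 [ 0.3605 -0.0527  0.2052] [-0.5 -0.3 -0.1] 0.75
clear 29.77 [ 0.2805 -0.299   0.2496] [ 0.4 -1.  -0.6] 0.749
side 237 board along [0.0699 0.0728 0.175  0.1785] zmax 0.155
 handle along 0.064 -> slot 0.126
tall_board [([0.542, 0.217, 0.116], 0.79)]
film_roll [([0.668, -0.131, 0.086], 0.63)]
short_board1 [([0.447, -0.354, 0.072], 0.77), ([0.448, -0.394, 0.074], 0.74)]
top 92 board along [0.0728 0.073  0.1822 0.183 ] zmax 0.156
 handle along 0.0661 -> slot 0.1281
tall_board []
film_roll [([0.654, -0.366, 0.003], 0.62), ([0.661, -0.103, 0.114], 0.61)]
short_board1 [([0.444, -0.353, 0.076], 0.89), ([0.448, -0.385, 0.074], 0.62)]
```

View pics/f6.png

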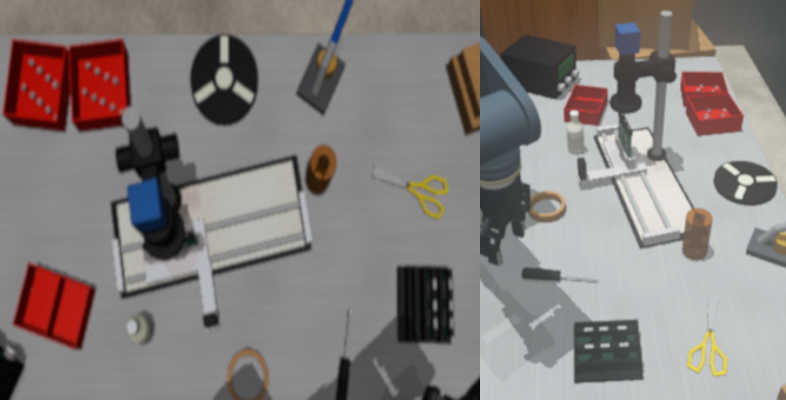

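The board is upright in the carriage under the head. The other boards, film roll, tape, bottle and scissors are where they were, and the arm is clear. Board middle is 0.128 and lens 0.127–0.130, so I'm handing in.

```bash
python3 -c "
from bench import manip
print(manip.sign_off(),manip.current_time())"
```

```text
the job is handed in; nothing more can be done
the job is handed in; nothing more can be done
```

The job is done and handed in at about 30 s on the robot's clock, well inside the 61 s limit.

- **Loading stop:** I drew the empty carriage back until the force rose to 10.8 N, well above the 2.5 N of friction.
- **Board:** I lifted the tall board out of the rack and lowered it upright into the slot. It touched the floor at exactly the expected height, with 12–13 N pressing down before I released it.
- **Centring:** I slid the carriage about 203 mm by its handle, let go and moved the arm clear.

**Last checks:** All positions here are along the slide.
- **Top camera:** it puts the board's middle at 127.9 mm and the lens at 127.2–127.4 mm.
- **Side camera:** it disagreed a little, with the board at 124–126 mm and the lens at 129–130 mm. That is up to about 6 mm off, right at the tolerance, so I trusted the top camera, which saw the board's full 110 mm width.
- **Board still down:** its top reads 155–156 mm against 152 mm expected, about as it read before the last 3 mm move. I put the difference down to measurement error.
- **Other objects:** the short boards and film roll were found where they started, and the other items looked unmoved in the pictures. The network did not find the tall board in the last top view, because the microscope hides most of it. It also gave one false film-roll report.

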